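# Lock the food press with its T-key

### The job

Take the T-shaped key out of its wooden block, feel its cross-head down through the slot in the bar over the food press, push it gently against the sprung plate and turn it a quarter turn clockwise. Let it rise into its notch under the bar, so that the key alone holds the plate down, and let go; do not force it and leave the other things where they are.

Things in the scene. Friction and masses are not known exactly. Their poses are not given: they have to be found in the camera images.
- t_key: loose upright key, 80 g. Origin: centre of the underside of its steel cross-head, z up. Head 36 mm along x, 8 mm along y, z 0 to 8 mm. Shaft 8 mm across. Round flange 32 mm across, z 23 to 27 mm. Black grip 40 mm along x, 12 mm along y, z 27 to 65 mm: pinch it across y. Half a turn about z gives the same key. It hangs in the block by its flange; 30 mm straight up frees it
- key_stand: fixed wooden block 66 x 44 x 30 mm with a 42 x 14 mm pocket (long along x) in which the key stands; origin at the centre of its underside, z up
- press: fixed steel food press: open box 110 (x) x 130 (y) x 70 mm, spout low on its -x side; origin at the centre of its underside, z up. A bar 56 mm wide (x), 8 mm thick, lies over it along y, top 78 mm above the origin. Under it the sprung plate with a 10 mm wide rib along x, rib top 67 mm above the origin when free. Key and press must not bear on each other with over 60 N in all
- slot_nominal (a point): press centre at the height of the bar's top. The upright slot in the bar, 11.5 mm (press x) by 40 mm (press y), is centred here along y, but the bar may sit up to 15 mm to either side along the press's x, held stiffly there. No pose tells how far: feel for the slot or look. The key goes in with its head (its x) along the press's y
- locked_level (a point): press centre, 62 mm above its origin: height of the key's origin once risen into the notch. 3 mm ribs under the bar guard the 12 mm wide notch (along press x): to pass them turn with the key's origin 5 to 7 mm below this (at 7 mm the flange meets the bar), clockwise from above, to deep stops at 90 degrees or a little more; then let it rise. The other way is blocked
- press_plate (a joint): how far the plate is pushed down (m): 0 free, about 0.005 with the key locked, 0.012 with the flange on the bar. The spring pushes back with 4.5 N at 0 and 0.7 N more for each mm
- garlic: garlic bulb, 60 mm, bystander; origin at its underside
- lemon: lemon, 72 mm, bystander; origin at its underside
- spice_jar: spice jar, 49 mm wide, 110 mm tall, bystander; origin at its underside
Not all that is in view belongs to the job. What is shaped like the t_key but green, purple or red is not meant.

How it is judged:
By the outcome, as a careful person would: the job done as asked, in the order asked, and still so for the second after the job is handed in, with the robot touching nothing.
It also fails if it takes over 67 s, if anything falls off the work surface, if the arm or the gripper's body presses on something with over 40 N, if the wrist force passes 120 N, or if a joint passes its speed limit or range.

### The arm

A 6-joint arm with a two-finger parallel gripper is mounted at the origin on a cart in front of the work surface, level with it; the furniture and walls round the work are solid. World frame = base frame: x ahead of the robot, y to its left, z up, the work surface at z = 0. Lengths are in m, angles in degrees, forces in N, time in s.
With the tool pointing down it reaches from about 0.3 to 0.775 m from the base axis. Payload 14.6 kg.
Tool frame: the origin (TCP) lies on the centre line of the jaws, within the pads' length; the fingertips stand 14 mm ahead of it and the grasp point (between the pads) lies 5 mm behind it; z points along the fingers, y is the line along which they close (so a half turn about z gives the same grasp; the last joint's range is limited). The gripper opens to 85 mm and grips with 20 to 120 N. Pads are 22 mm wide; open, the fingers measure 114 mm over their backs; the gripper's body (76 mm by 85 mm) begins 54 mm behind the grasp point. The pads swing forward as they close: fully open they stand 13 mm farther back than shut.
Start: joints at [-73.201, 17.183, 87.147, -0, 75.671, -3.816], TCP at [0.194, -0.515, 0.245] pointing down, gripper open.
Joint ranges: [-173.82, 173.82], [-45.26, 126.66], [13.44, 144.39], [-59.66, 239.66], [0, 175.72], [-146.38, 146.38]. Speed limits (degrees/s): [127.2, 127.2, 147.25, 180, 180, 180].

### API

Orientations are given as [roll, pitch, yaw] about the fixed x, y, z axes, in that order (R = Rz(yaw) Ry(pitch) Rx(roll)).
In Python, from bench import read_state, viewer, ticket gives the robot as it stands. The module is installed in compiled form; this text tells all that it offers.
- The arm moves only by the tool carry_out, never from a script. Its argument "deltas" is a list of rows, each a list of 4 numbers: the shift along the tool's x, y, z in m, then the turn about the tool's z in rad. A call has 1 to 20 rows; each row is the pose to reach, as a shift and turn from the pose commanded when the call began, along the tool's axes at that moment; what a row does not reach only later rows make up. A row lasts 1/8 s, in which the tool goes at most 62.5 mm and 10.7 degrees, less where a joint would pass 70% of its speed; a pose out of reach is approached as far as the arm can. A call with a gripper value outside its range is refused whole. "gripper" is the closure in counts, from 0 (fully open) to 255 (shut), set as the call begins (left out, the last holds). The fingers move at their own pace and stop on an object; "grip_force" is the grip in N (left out, the last holds). Time passes only in rows, so rows that repeat a pose let the fingers close. It gives the time, the measured TCP pose, the force, the opening and the grip force at its end, in the units of the state.
- read_state(): the state, without advancing time (a new reading comes with each control period).
- viewer.snapshot(name): name is "side" or "top"; returns a dict with "pixels" (480x640x3 uint8, red, green, blue), "camera_matrix" (3x3 intrinsics, pixels), "D" ([k1, k2, p1, p2, k3] as OpenCV has them; the pictures are not rectified), "R" (3x3) and "t" (3): a world point X has camera coordinates R X + t. Camera axes: x right, y down, z forward; pixel columns grow to the right and rows downward; lengths in m; the calibration is good to about 2 mm. A picture is of the moment at which its call begins. There is no depth.
- ticket.sign_off(): hands the job in; it is judged then, once.
Trained networks look in the newest picture that a camera, given by its name, has taken for a name from the list of things; names that differ only in an ending like _2 or _b are one class to them, and where a whole thing is asked for, a point or a joint stands for the part that bears it (a point fixed in the world has none). Each returns a list of dicts, best first, with "score" (0 to 1); they miss things now and then, are a little off and sometimes report something else, mostly with a low value. They report only what shows in the picture. A call takes as long as a camera call. They do not tell look-alikes from the thing itself.
- viewer.boxes_of(camera, target): "extent" ([left, top, right, bottom] as shares, 0 to 1, of the picture: columns of its width, rows of its height, round what is visible of it).
- viewer.outline_of(camera, target): "region" (480x640 bool, what is visible of it) and "extent" ([left, top, right, bottom] as shares, 0 to 1, of the picture: columns of its width, rows of its height, round what is visible of it).
- viewer.tip_of(camera, target): "xy" ([column, row] as shares, 0 to 1, of the picture: columns of its width, rows of its height: a listed point, or the origin of a listed thing).
The state is a dict: "t": time; "qpos": joint angles; "dq": joint speeds; "joint_torque": joint torques, N m; "ee_pos": TCP position; "tcp_rot": TCP orientation; "ft_force": force on the tool from outside, world axes, zero at the start; "ft_torque": the same for the moment, N m; "grip_width": opening from 0.0 (shut) to 1.0 (fully open); "grasp_force": force on a finger pad.
Only numpy, scipy, OpenCV 4.12 (cv2) and the standard library are available. Lean on these libraries where they do the work, as an engineer would, in place of code of your own. Each camera call takes 0.05 s, during which the arm holds its last target. There are 200 camera calls.

## Working session

There is one attempt and no reset: what is moved stays moved. The work goes in short steps, Python scripts to look and compute and a tool call to move; the robot and the scene stay as the last step left them, time stands still between calls to the robot, and variables do not carry over. Pictures are saved under pics/ and viewed, at most 10 in all, crops included, and the job is handed in when it is done.

Besides the shell and the picture viewer there is one more tool, called after "Emit:" by a JSON object that holds its "api" and its "payload", one argument or row to a line. carry_out: Moves the arm, as the interface text tells. Its arguments: {"type":"object","properties":{"deltas":{"type":"array","items":{"type":"array","items":{"type":"number"}}},"gripper":{"type":"number"},"grip_force":{"type":"number"}},"required":["deltas"]}

```bash
mkdir -p pics; cat > h.py <<'E'
import numpy as np, cv2
from bench import read_state, viewer, ticket
def snap(c,name=None):
    s=viewer.snapshot(c)
    if name: cv2.imwrite(f'pics/{name}.png',s['pixels'][:,:,::-1])
    return s
def ray(s,uv):
    K=np.array(s['camera_matrix']);D=np.array(s['D'],float)
    p=cv2.undistortPoints(np.array([[uv]],float),K,D)[0,0]
    R=np.array(s['R']);t=np.array(s['t'])
    return -R.T@t, R.T@np.array([p[0],p[1],1.])
def onz(s,uv,z):
    o,d=ray(s,uv); return o+d*(z-o[2])/d[2]
def tri(rs):
    A=0;b=0
    for o,d in rs:
        d=d/np.linalg.norm(d);P=np.eye(3)-np.outer(d,d);A=A+P;b=b+P@o
    return np.linalg.solve(A,b)
def proj(s,X):
    R=np.array(s['R']);return cv2.projectPoints(np.array(X,float).reshape(-1,3),cv2.Rodrigues(R)[0],np.array(s['t'],float),np.array(s['camera_matrix']),np.array(s['D'],float))[0][:,0]
E
python3 - <<'E'
from h import *
S={}
for c in('top','side'):
    S[c]=snap(c,c+'0')
    print(c,'cam at',onz(S[c],(320,240),0).round(3),ray(S[c],(0,0))[0].round(3))
    for n in('t_key','key_stand','press','slot_nominal','garlic','lemon','spice_jar'):
        try:
            print(n,[((np.array(d['xy'])*[640,480]).round(1).tolist(),round(d['score'],2)) for d in viewer.tip_of(c,n)][:5],
          [((np.array(d['extent'])*[640,480,640,480]).round().tolist(),round(d['score'],2)) for d in viewer.boxes_of(c,n)][:5])
        except Exception as e: print(n,e)
print(read_state())
E
```

```text
top cam at [ 0.509 -0.137  0.   ] [ 0.397 -0.172  1.056]
t_key [([458.7, 305.3], 0.77), ([398.2, 226.5], 0.71), ([421.3, 330.0], 0.62)] [([452.0, 297.0, 481.0, 312.0], 0.91), ([411.0, 263.0, 432.0, 289.0], 0.68), ([416.0, 318.0, 441.0, 336.0], 0.66), ([389.0, 209.0, 408.0, 241.0], 0.65)]
key_stand [([415.8, 278.6], 0.6), ([249.0, 268.7], 0.47), ([343.3, 171.8], 0.43)] [([402.0, 256.0, 433.0, 299.0], 0.91)]
press [([248.1, 270.2], 0.94), ([343.6, 169.6], 0.6)] [([196.0, 228.0, 288.0, 310.0], 0.94), ([206.0, 238.0, 283.0, 301.0], 0.52)]
slot_nominal [([238.9, 265.7], 0.71)] [([196.0, 228.0, 291.0, 314.0], 0.81)]
garlic [([337.7, 315.6], 0.97), ([344.7, 169.0], 0.47)] [([320.0, 298.0, 356.0, 340.0], 0.72)]
lemon [([345.2, 172.2], 0.61)] [([329.0, 146.0, 359.0, 189.0], 0.82), ([405.0, 257.0, 436.0, 298.0], 0.19)]
spice_jar [([217.9, 180.8], 0.92)] [([190.0, 153.0, 227.0, 192.0], 0.63), ([195.0, 229.0, 290.0, 311.0], 0.37)]
side cam at [0.556 0.04  0.   ] [ 0.367 -1.062  0.513]
t_key [([345.2, 317.2], 0.9), ([234.2, 345.5], 0.85), ([297.9, 330.4], 0.84), ([266.6, 369.0], 0.76)] [([331.0, 
[... 626 characters left out ...]
185.0, 364.0, 240.0], 0.86)]
{'t': 1.5, 'qpos': array([-7.32002574e+01,  1.71817836e+01,  8.71466880e+01, -1.43554699e-03,
        7.56717393e+01, -3.81704342e+00]), 'dq': array([ 0.02321   ,  0.0554132 ,  0.00485893, -0.04673797, -0.05187802,
        0.00780263]), 'joint_torque': array([-4.38311899e-04, -5.43348777e+01, -3.61979878e+01, -8.44664805e-05,
        6.33964373e-04, -1.75345477e-06]), 'ee_pos': array([ 0.19364141, -0.51476953,  0.2452937 ]), 'tcp_rot': array([-1.79999697e+02,  1.37376560e-03,  2.06171413e+01]), 'ft_force': array([0.28170955, 0.77064593, 0.61371043]), 'ft_torque': array([ 0.0048233 ,  0.00271508, -0.01437065]), 'grasp_force': 0.0, 'grip_width': 0.9973934267912915}
```

View pics/top0.png

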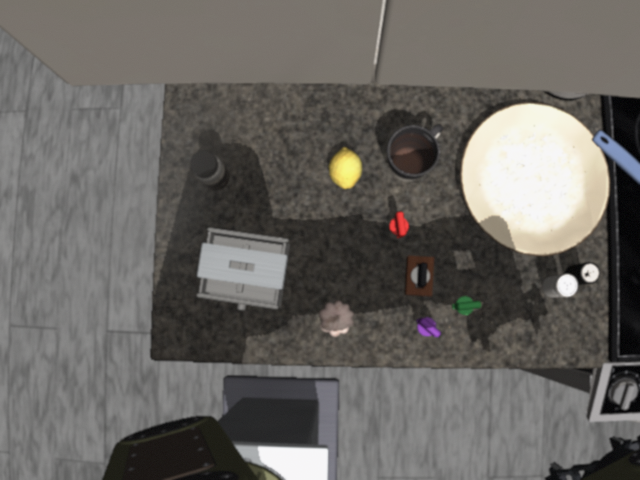

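View pics/side0.png

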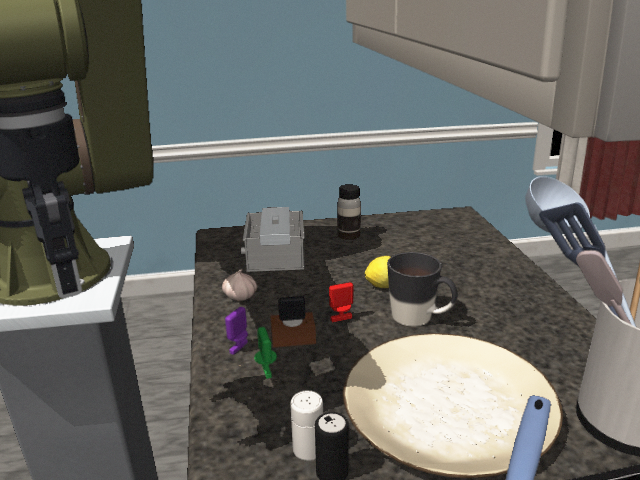

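Candidates: black key in the block, top (421,275) / side (292,308); red (399,225), green (468,305) and purple (428,327) are look-alikes. I choose the black one; next come close crops and measurements.

```bash
python3 - <<'E'
from h import *
T=snap('top');Sd=snap('side')
def crop(s,x0,y0,x1,y1,f): return cv2.resize(s['pixels'][y0:y1,x0:x1,::-1],None,fx=f,fy=f,interpolation=cv2.INTER_CUBIC)
a=crop(T,392,245,442,305,8) # 400x480
b=crop(T,190,222,295,315,4)  # 420 x372
cv2.imwrite('pics/keyc.png',np.hstack([a,crop(Sd,260,285,310,345,8)]))
cv2.imwrite('pics/pressc.png',np.hstack([crop(T,190,222,295,315,4),crop(Sd,232,200,312,280,4.65)[:372,:372]]))
def reg(s,c,n,pt):
    best=None
    for d in viewer.outline_of(c,n):
        m=d['region']
        if m[int(pt[1])-2:int(pt[1])+3,int(pt[0])-2:int(pt[0])+3].any():
            r=cv2.minAreaRect(np.argwhere(m)[:,::-1].astype(np.float32)); print(c,n,round(d['score'],2),m.sum(),r); return m
for n,p,q in(('t_key',(421,272),(292,308)),('key_stand',(410,285),(292,330)),('press',(240,265),(275,250))):
    reg(T,'top',n,p);reg(Sd,'side',n,q)
print(onz(T,(421,275),.08),onz(T,(415,276),.03),onz(T,(243,267),.078))
# calibrated press origin triangulated
print('press o',tri([ray(T,(248.1,270.2)),ray(Sd,(275.8,257.6))]),'slot',tri([ray(T,(238.9,265.7)),ray(Sd,(276.1,221.6))]))
E
```

```text
top t_key 0.73 329 ((421.50006103515625, 275.0000305175781), (19.091880798339844, 21.92030906677246), 45.0)
side t_key 0.9 713 ((291.0, 311.0), (30.0, 26.0), 90.0)
top key_stand 0.67 776 ((418.2308349609375, 275.65386962890625), (29.157438278198242, 41.143856048583984), 2.726310968399048)
side key_stand 0.83 1171 ((292.6155090332031, 329.4638366699219), (33.06049728393555, 45.56828689575195), 86.633544921875)
top press 0.93 6073 ((242.8146209716797, 270.8033752441406), (89.01797485351562, 76.72184753417969), 7.800187587738037)
side press 0.68 3489 ((272.0, 239.0), (62.0, 62.0), 90.0)
[ 0.44713347 -0.30297546  0.08      ] [ 0.44781733 -0.29953238  0.03      ] [ 0.45379475 -0.01554917  0.078     ]
press o [ 0.4542336  -0.01141424 -0.00625114] slot [ 0.45808448 -0.00769348  0.07089354]
```

View pics/keyc.png

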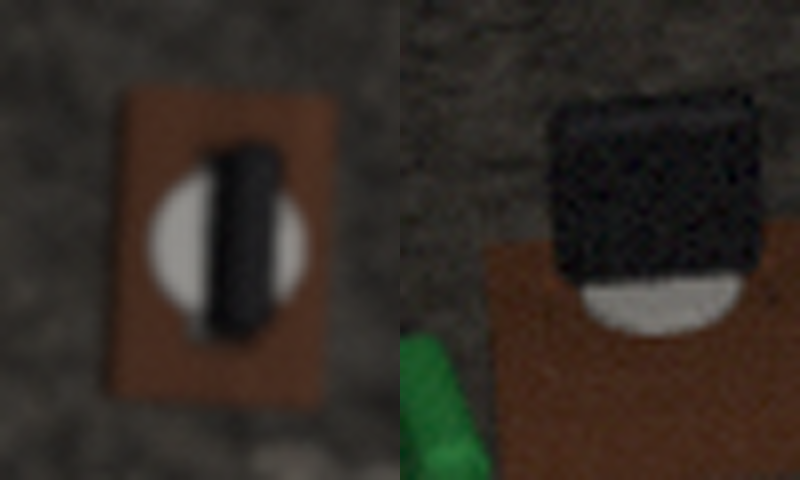

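View pics/pressc.png

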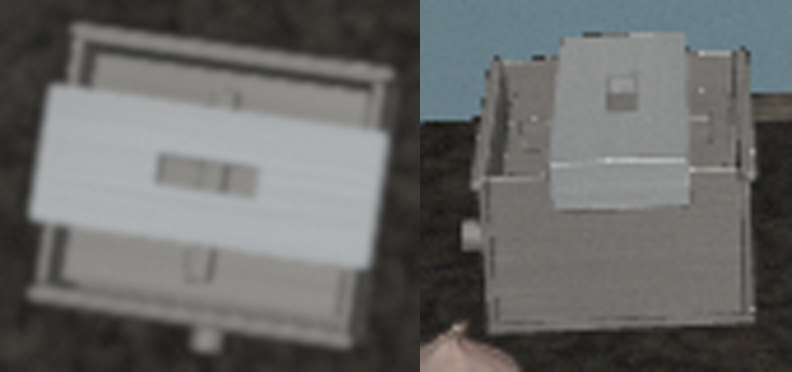

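The key crop shows the black grip upright in the brown block, flange visible. In the press crop the slot shows at about top pixel (241,265), and the bar is tilted about 8 degrees. Now computing positions from the corners.

```bash
python3 - <<'E'
from h import *
T=snap('top');Sd=snap('side')
def rect(s,px,off,f,z):
    P=np.array([onz(s,((x+.5)/f-.5+off[0],(y+.5)/f-.5+off[1]),z) for x,y in px]);c=P.mean(0)
    L=(P[1]+P[2]-P[0]-P[3])/2;W=(P[0]+P[1]-P[2]-P[3])/2
    print('c',c.round(4),'right',np.linalg.norm(L).round(4),np.degrees(np.arctan2(L[1],L[0])).round(1),'up',np.linalg.norm(W).round(4),np.degrees(np.arctan2(W[1],W[0])).round(1))
    return c
ko=(392,245)
rect(T,[(123,86),(338,94),(325,404),(110,394)],ko,8,.03)
rect(T,[(222,145),(278,150),(268,335),(212,330)],ko,8,.072)
rect(T,[(150,240),(308,240),(308,246),(150,246)],ko,8,.034)
po=(190,222)
rect(T,[(48,84),(388,131),(369,268),(29,218)],po,4,.078)
rect(T,[(160,152),(260,166),(255,198),(154,186)],po,4,.078)
rect(T,[(75,24),(393,70),(351,346),(30,293)],po,4,.07)
# side: bar top / slot, grip top
so=(232,200)
rect(Sd,[(608,73),(637,73),(637,110),(606,110)],(so[0]-420/4.65,so[1]),4.65,.078)
rect(Sd,[(560,37),(685,33),(690,158),(552,163)],(so[0]-420/4.65,so[1]),4.65,.078)
E
```

```text
c [ 0.4495 -0.3073  0.03  ] right 0.0457 -91.3 up 0.0654 -1.8
c [ 0.4483 -0.306   0.072 ] right 0.0115 -94.0 up 0.0376 -2.5
c [ 0.4496 -0.3078  0.034 ] right 0.0335 -88.9 up 0.0013 0.6
c [ 0.4563 -0.0128  0.078 ] right 0.141 -96.7 up 0.0555 -6.0
c [ 0.4562 -0.0129  0.078 ] right 0.0415 -95.9 up 0.0136 -7.5
c [ 0.4537 -0.0132  0.07  ] right 0.1338 -97.3 up 0.1128 -7.2
c [ 0.4578 -0.012   0.078 ] right 0.0128 -12.7 up 0.0409 83.3
c [ 0.4573 -0.0154  0.078 ] right 0.0553 -7.6 up 0.1376 83.6
```

Emit:
{"api": "carry_out", "payload": {
  "deltas": [
    [0.03,-0.01,0.01,0.04],
    [0.08,-0.027,0.03,0.1],
    [0.13,-0.044,0.045,0.17],
    [0.18,-0.06,0.06,0.23],
    [0.23,-0.077,0.077,0.3],
    [0.28,-0.094,0.095,0.36],
    [0.305,-0.102,0.105,0.395],
    [0.312,-0.105,0.105,0.395],
    [0.312,-0.105,0.105,0.395],
    [0.312,-0.105,0.105,0.395]
  ],
  "gripper": 100
}}

```text
t: 3.25
ee_pos: [0.4481, -0.3075, 0.1408]
tcp_rot: [180.0, -0.0, -2.1]
ft_force: [0.1, 0.3, -0.7]
grip_width: 0.607
grasp_force: 0.0
```

```bash
python3 - <<'E'
from h import *
s=read_state();print({k:np.round(s[k],4) for k in('t','qpos','ee_pos','tcp_rot','ft_force','grip_width')})
Sd=snap('side');T=snap('top')
cv2.imwrite('pics/app.png',np.hstack([cv2.resize(Sd['pixels'][220:370,210:350,::-1],None,fx=3,fy=3),cv2.resize(T['pixels'][220:345,370:495,::-1],None,fx=3,fy=3.6)]) )
# key position from side and top nets
print(tri([ray(T,(421,275)),ray(Sd,(292,296))]))
psi=np.radians(s['tcp_rot'][2]);d=np.array([.449,-.307])-s['ee_pos'][:2]
print('tool dx,dy',d@[np.cos(psi),np.sin(psi)],d@[np.sin(psi),-np.cos(psi)])
E
```

```text
{'t': np.float64(3.25), 'qpos': array([-3.83156e+01,  2.25911e+01,  9.46529e+01, -7.00000e-03,
        6.27100e+01,  5.37437e+01]), 'ee_pos': array([ 0.4481, -0.3075,  0.1408]), 'tcp_rot': array([ 1.799678e+02, -3.340000e-02, -2.056100e+00]), 'ft_force': array([ 0.1479,  0.3382, -0.6521]), 'grip_width': np.float64(0.6069)}
[ 0.44976847 -0.30433646  0.07125596]
tool dx,dy 0.0008317782877992283 -0.0005404832334842194
```

View pics/app.png

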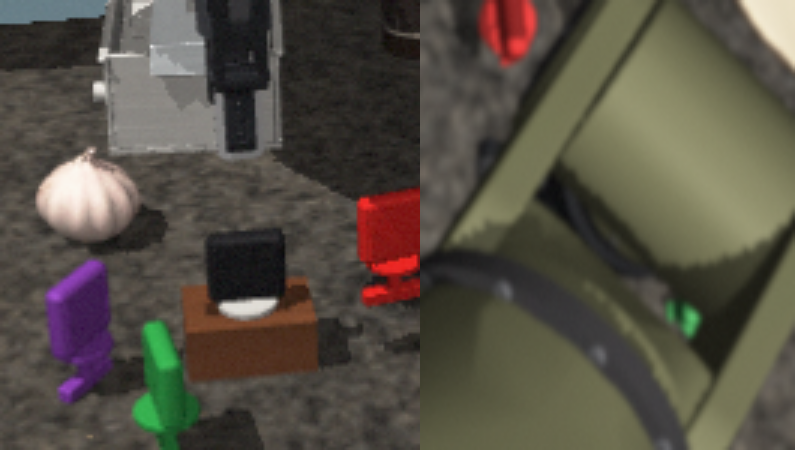

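The picture shows the open fingers above and in line with the black grip (column 240 vs 245); descending.

Emit:
{"api": "carry_out", "payload": {
  "deltas": [
    [0.001,0.0,0.03,0],
    [0.001,0.0,0.06,0],
    [0.001,0.0,0.08,0],
    [0.001,0.0,0.0875,0],
    [0.001,0.0,0.0875,0],
    [0.001,0.0,0.0875,0]
  ]
}}

```text
t: 4.1
ee_pos: [0.45, -0.3071, 0.0537]
tcp_rot: [180.0, -0.1, -2.0]
ft_force: [0.8, 0.4, 0.4]
grip_width: 0.608
grasp_force: 0.0
```

Emit:
{"api": "carry_out", "payload": {
  "deltas": [
    [0,0,0,0],
    [0,0,0,0],
    [0,0,0,0],
    [0,0,0,0],
    [0,0,0,0],
    [0,0,0,0],
    [0,0,0,0],
    [0,0,0,0]
  ],
  "gripper": 255,
  "grip_force": 50
}}

```text
t: 5.1
ee_pos: [0.4499, -0.3069, 0.0532]
tcp_rot: [180.0, -0.0, -2.0]
ft_force: [-0.8, -0.2, 6.3]
grip_width: 0.131
grasp_force: 49.2
```

Emit:
{"api": "carry_out", "payload": {
  "deltas": [
    [0,0,-0.01,0],
    [0,0,-0.025,0],
    [0,0,-0.045,0],
    [0,0,-0.08,0],
    [0,0,-0.11,0],
    [0,0,-0.12,0],
    [0,0,-0.12,0]
  ]
}}

```text
t: 5.98
ee_pos: [0.4497, -0.3066, 0.173]
tcp_rot: [180.0, -0.0, -2.0]
ft_force: [1.3, 0.4, -1.3]
grip_width: 0.133
grasp_force: 49.1
```

```bash
python3 - <<'E'
from h import *
s=read_state()
print({k:np.round(s[k],4) for k in('t','ee_pos','tcp_rot','ft_force','grip_width','grasp_force')})
Sd=snap('side','lift0');e=s['ee_pos']
print(proj(Sd,[e,e+[0,0,-.046],e+[0,0,.019]]))
p=proj(Sd,e-[0,0,.015])[0].astype(int)
cv2.imwrite('pics/lift.png',cv2.resize(Sd['pixels'][p[1]-50:p[1]+50,p[0]-40:p[0]+40,::-1],None,fx=5,fy=5,interpolation=cv2.INTER_CUBIC));print(p)
psi=np.radians(s['tcp_rot'][2]);d=np.array([.4567,-.0128])-e[:2]
print('tool dx,dy',d@[np.cos(psi),np.sin(psi)],d@[np.sin(psi),-np.cos(psi)])
E
```

```text
{'t': np.float64(5.975), 'ee_pos': array([ 0.4497, -0.3066,  0.173 ]), 'tcp_rot': array([ 1.799849e+02, -3.050000e-02, -2.016100e+00]), 'ft_force': array([ 1.3454,  0.3539, -1.2714]), 'grip_width': np.float64(0.1327), 'grasp_force': np.float64(49.1062)}
[[287.97620419 235.5661963 ]
 [289.2429675  264.08812638]
 [287.43920127 223.39552565]]
[288 245]
tool dx,dy -0.003336856675436663 -0.293880005896268
```

View pics/lift.png

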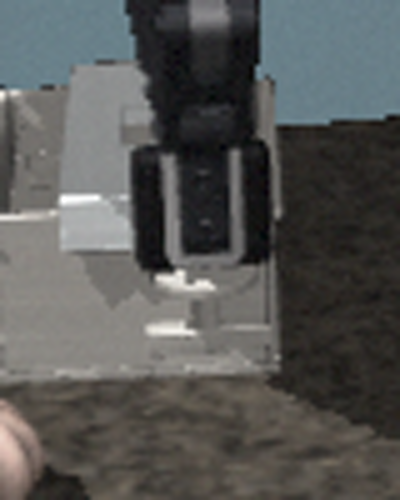

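The key is held upright in the jaws, head at about side px (288,262). Carrying it over the slot while turning.

Emit:
{"api": "carry_out", "payload": {
  "deltas": [
    [0,-0.02,0,-0.1],
    [0,-0.055,0,-0.25],
    [0,-0.09,0,-0.42],
    [0,-0.125,0,-0.59],
    [-0.001,-0.16,0,-0.76],
    [-0.002,-0.195,0,-0.93],
    [-0.003,-0.23,0,-1.1],
    [-0.003,-0.26,0,-1.27],
    [-0.0033,-0.28,0,-1.41],
    [-0.0033,-0.2939,0,-1.4835],
    [-0.0033,-0.2939,0,-1.4835],
    [-0.0033,-0.2939,0,-1.4835],
    [-0.0033,-0.2939,0,-1.4835]
  ]
}}

```text
t: 7.65
ee_pos: [0.4567, -0.0134, 0.1725]
tcp_rot: [-180.0, 0.0, 82.9]
ft_force: [0.8, -0.7, -0.7]
grip_width: 0.135
grasp_force: 49.1
```

```bash
python3 - <<'E'
from h import *
s=read_state();e=s['ee_pos']
print({k:np.round(s[k],4) for k in('t','qpos','ee_pos','tcp_rot','ft_force','ft_torque')})
psi=np.radians(s['tcp_rot'][2]);d=np.array([.4567,-.0128])-e[:2]
print('tool dx,dy',d@[np.cos(psi),np.sin(psi)],d@[np.sin(psi),-np.cos(psi)])
E
```

```text
{'t': np.float64(7.65), 'qpos': array([-6.271400e+00,  9.900000e+00,  1.065213e+02, -3.100000e-03,
        6.360340e+01,  8.466000e-01]), 'ee_pos': array([ 0.4567, -0.0134,  0.1725]), 'tcp_rot': array([-1.799753e+02,  3.200000e-03,  8.288340e+01]), 'ft_force': array([ 0.7825, -0.6661, -0.7101]), 'ft_torque': array([-0.0153,  0.0246, -0.0257])}
tool dx,dy 0.000576097848081413 -3.3828495380054626e-05
```

Emit:
{"api": "carry_out", "payload": {
  "deltas": [
    [0.0006,0,0.015,0],
    [0.0006,0,0.03,0],
    [0.0006,0,0.038,0],
    [0.0006,0,0.0425,0],
    [0.0006,0,0.0425,0]
  ]
}}

```text
t: 8.28
ee_pos: [0.4568, -0.0122, 0.1301]
tcp_rot: [-180.0, -0.0, 83.0]
ft_force: [0.3, -0.3, -1.4]
grip_width: 0.136
grasp_force: 49.1
```

Emit:
{"api": "carry_out", "payload": {
  "deltas": [
    [0,0,0.002,0],
    [0,0,0.004,0],
    [0,0,0.006,0],
    [0,0,0.007,0],
    [0,0,0.008,0],
    [0,0,0.008,0]
  ]
}}

```text
t: 9.02
ee_pos: [0.4569, -0.0124, 0.1223]
tcp_rot: [180.0, 0.0, 83.0]
ft_force: [-0.1, -3.6, 0.0]
grip_width: 0.133
grasp_force: 49.2
```

Emit:
{"api": "carry_out", "payload": {
  "deltas": [
    [-0.0006,0,0.0,0],
    [-0.0006,0,0.001,0],
    [-0.0006,0,0.002,0],
    [-0.0006,0,0.003,0],
    [-0.0006,0,0.003,0]
  ]
}}

```text
t: 9.65
ee_pos: [0.4567, -0.0128, 0.1192]
tcp_rot: [-180.0, -0.0, 83.0]
ft_force: [-0.6, -0.3, -0.1]
grip_width: 0.135
grasp_force: 49.1
```

```bash
python3 - <<'E'
from h import *
s=read_state()
print({k:np.round(s[k],4) for k in('t','ee_pos','tcp_rot','ft_force','ft_torque','joint_torque')})
E
```

```text
{'t': np.float64(9.65), 'ee_pos': array([ 0.4567, -0.0128,  0.1192]), 'tcp_rot': array([-1.799862e+02, -9.000000e-04,  8.298440e+01]), 'ft_force': array([-0.5649, -0.3099, -0.0871]), 'ft_torque': array([-0.04  ,  0.0333,  0.0392]), 'joint_torque': array([ 6.20000e-03, -4.55462e+01, -3.01810e+01,  2.40000e-03,
       -2.52000e-02,  1.00000e-04])}
```

Emit:
{"api": "carry_out", "payload": {
  "deltas": [
    [0,0,0.002,0],
    [0,0,0.004,0],
    [0,0,0.005,0],
    [0,0,0.005,0]
  ]
}}

```text
t: 10.15
ee_pos: [0.4567, -0.0128, 0.1142]
tcp_rot: [-180.0, -0.0, 83.0]
ft_force: [0.7, -0.1, -0.8]
grip_width: 0.128
grasp_force: 49.1
```

Emit:
{"api": "carry_out", "payload": {
  "deltas": [
    [0,0,0.001,0],
    [0,0,0.002,0],
    [0,0,0.003,0],
    [0,0,0.003,0],
    [0,0,0.003,0]
  ]
}}

```text
t: 10.78
ee_pos: [0.4568, -0.0129, 0.1114]
tcp_rot: [180.0, -0.0, 83.0]
ft_force: [0.4, -0.4, 3.2]
grip_width: 0.131
grasp_force: 49.8
```

Emit:
{"api": "carry_out", "payload": {
  "deltas": [
    [0,0,0.002,0],
    [0,0,0.004,0],
    [0,0,0.006,0],
    [0,0,0.007,0],
    [0,0,0.007,0],
    [0,0,0.007,0]
  ]
}}

```text
t: 11.52
ee_pos: [0.4569, -0.0129, 0.1045]
tcp_rot: [180.0, -0.0, 83.0]
ft_force: [-1.9, 0.2, 8.9]
grip_width: 0.134
grasp_force: 50.5
```

Emit:
{"api": "carry_out", "payload": {
  "deltas": [
    [0,0,0.001,0],
    [0,0,0.0018,0],
    [0,0,0.0018,0],
    [0,0,0.0018,0]
  ]
}}

```text
t: 12.02
ee_pos: [0.4569, -0.0129, 0.1028]
tcp_rot: [180.0, -0.0, 83.0]
ft_force: [-2.7, 0.0, 10.2]
grip_width: 0.134
grasp_force: 50.6
```

Emit:
{"api": "carry_out", "payload": {
  "deltas": [
    [0,0,0.0004,0],
    [0,0,0.0008,0],
    [0,0,0.0008,0],
    [0,0,0.0008,0]
  ]
}}

```text
t: 12.52
ee_pos: [0.4569, -0.0129, 0.102]
tcp_rot: [180.0, -0.0, 83.0]
ft_force: [-3.2, 0.8, 10.0]
grip_width: 0.132
grasp_force: 50.7
```

Emit:
{"api": "carry_out", "payload": {
  "deltas": [
    [0,-0.0003,0.0005,0],
    [0,-0.0005,0.0008,0],
    [0,-0.0005,0.0008,0],
    [0,-0.0005,0.0008,0]
  ]
}}

```text
t: 13.02
ee_pos: [0.4568, -0.0129, 0.1014]
tcp_rot: [179.9, 0.0, 83.0]
ft_force: [-0.4, 0.9, 11.0]
grip_width: 0.134
grasp_force: 50.9
```

Emit:
{"api": "carry_out", "payload": {
  "deltas": [
    [0,0,0.0004,0],
    [0,0,0.0006,0],
    [0,0,0.0006,0],
    [0,0,0.0006,0]
  ]
}}

```text
t: 13.52
ee_pos: [0.4568, -0.0128, 0.1012]
tcp_rot: [179.9, -0.0, 83.0]
ft_force: [-2.9, -1.0, 16.1]
grip_width: 0.131
grasp_force: 51.8
```

```bash
python3 - <<'E'
from h import *
for i in range(3):
    s=read_state()
    print({k:np.round(s[k],4) for k in('t','ee_pos','tcp_rot','ft_force','ft_torque')}); Sd=snap('side')
p=proj(Sd,s['ee_pos'])[0].astype(int);print(p)
cv2.imwrite('pics/fl.png',cv2.resize(Sd['pixels'][p[1]-30:p[1]+50,p[0]-50:p[0]+50,::-1],None,fx=7,fy=7,interpolation=cv2.INTER_CUBIC))
E
```

```text
{'t': np.float64(13.525), 'ee_pos': array([ 0.4568, -0.0128,  0.1012]), 'tcp_rot': array([ 1.798987e+02, -2.100000e-03,  8.298000e+01]), 'ft_force': array([-2.8929, -1.0262, 16.0569]), 'ft_torque': array([0.0399, 0.697 , 0.0516])}
{'t': np.float64(13.575), 'ee_pos': array([ 0.4568, -0.0129,  0.1012]), 'tcp_rot': array([1.798987e+02, 8.000000e-04, 8.298270e+01]), 'ft_force': array([-2.9388, -0.3668, 16.0206]), 'ft_torque': array([ 0.012 ,  0.7096, -0.0629])}
{'t': np.float64(13.625), 'ee_pos': array([ 0.4568, -0.0128,  0.1012]), 'tcp_rot': array([ 1.79899e+02, -5.00000e-04,  8.29832e+01]), 'ft_force': array([-3.0749,  0.2027, 16.3646]), 'ft_torque': array([ 0.114 ,  0.722 , -0.0239])}
[274 208]
```

View pics/fl.png

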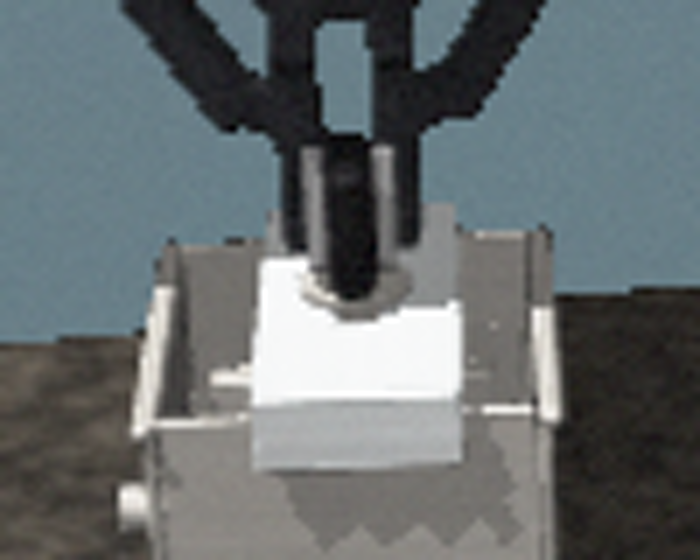

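The picture shows the flange resting on the bar at about side px (275,218), the key in the slot. Backing up 1.2 mm, then turning clockwise.

Emit:
{"api": "carry_out", "payload": {
  "deltas": [
    [0,0,-0.0006,0],
    [0,0,-0.0012,0],
    [0,0,-0.0012,0],
    [0,0,-0.0012,0.05],
    [0,0,-0.0012,0.12],
    [0,0,-0.0012,0.2],
    [0,0,-0.0012,0.28],
    [0,0,-0.0012,0.36],
    [0,0,-0.0012,0.44],
    [0,0,-0.0012,0.52],
    [0,0,-0.0012,0.52],
    [0,0,-0.0012,0.52]
  ]
}}

```text
t: 15.18
ee_pos: [0.457, -0.0129, 0.1021]
tcp_rot: [179.9, -0.1, 53.2]
ft_force: [1.0, 0.4, 10.5]
grip_width: 0.132
grasp_force: 50.8
```

```bash
python3 - <<'E'
from h import *
s=read_state()
print({k:np.round(s[k],4) for k in('t','qpos','ee_pos','tcp_rot','ft_force','ft_torque')})
E
```

```text
{'t': np.float64(15.175), 'qpos': array([-6.204900e+00,  1.602320e+01,  1.099561e+02, -2.000000e-03,
        5.389330e+01,  3.060710e+01]), 'ee_pos': array([ 0.457 , -0.0129,  0.1021]), 'tcp_rot': array([ 1.798895e+02, -6.350000e-02,  5.318920e+01]), 'ft_force': array([ 1.0494,  0.4274, 10.5295]), 'ft_torque': array([-0.0434, -0.0541,  0.0343])}
```

Turning freely; continuing to about 88 degrees in total.

Emit:
{"api": "carry_out", "payload": {
  "deltas": [
    [0,0,0,0.08],
    [0,0,0,0.16],
    [0,0,0,0.24],
    [0,0,0,0.32],
    [0,0,0,0.4],
    [0,0,0,0.48],
    [0,0,0,0.56],
    [0,0,0,0.64],
    [0,0,0,0.72],
    [0,0,0,0.8],
    [0,0,0,0.88],
    [0,0,0,0.95],
    [0,0,0,1.01],
    [0,0,0,1.01],
    [0,0,0,1.01]
  ]
}}

```text
t: 17.05
ee_pos: [0.4569, -0.0129, 0.1021]
tcp_rot: [180.0, -0.1, -4.7]
ft_force: [0.6, -1.0, 10.0]
grip_width: 0.135
grasp_force: 50.8
```

Emit:
{"api": "carry_out", "payload": {
  "deltas": [
    [0,0,0,0.015],
    [0,0,0,0.03],
    [0,0,0,0.045],
    [0,0,0,0.045],
    [0,0,0,0.045]
  ]
}}

```text
t: 17.68
ee_pos: [0.4569, -0.0129, 0.1021]
tcp_rot: [-180.0, -0.1, -7.3]
ft_force: [-0.3, 0.2, 10.0]
grip_width: 0.13
grasp_force: 50.8
```

```bash
python3 - <<'E'
from h import *
s=read_state()
print({k:np.round(s[k],4) for k in('t','qpos','ee_pos','tcp_rot','ft_force','ft_torque')})
E
```

```text
{'t': np.float64(17.675), 'qpos': array([-6.207000e+00,  1.602480e+01,  1.099574e+02, -1.600000e-03,
        5.389990e+01,  9.105210e+01]), 'ee_pos': array([ 0.4569, -0.0129,  0.1021]), 'tcp_rot': array([-1.799991e+02, -1.179000e-01, -7.258200e+00]), 'ft_force': array([-0.2969,  0.2022,  9.9756]), 'ft_torque': array([-0.0046,  0.0772,  0.0231])}
```

Emit:
{"api": "carry_out", "payload": {
  "deltas": [
    [0,0,-0.001,0],
    [0,0,-0.002,0],
    [0,0,-0.003,0],
    [0,0,-0.004,0],
    [0,0,-0.0045,0],
    [0,0,-0.0045,0]
  ]
}}

```text
t: 18.42
ee_pos: [0.4569, -0.0129, 0.1064]
tcp_rot: [-180.0, -0.1, -7.3]
ft_force: [0.7, -0.2, 6.8]
grip_width: 0.131
grasp_force: 50.5
```

Emit:
{"api": "carry_out", "payload": {
  "deltas": [
    [0,0,-0.0006,0],
    [0,0,-0.0012,0],
    [0,0,-0.0014,0],
    [0,0,-0.0014,0],
    [0,0,-0.0014,0]
  ]
}}

```text
t: 19.05
ee_pos: [0.4569, -0.0129, 0.1077]
tcp_rot: [-180.0, -0.1, -7.3]
ft_force: [1.7, -0.0, 5.3]
grip_width: 0.134
grasp_force: 50.4
```

```bash
python3 - <<'E'
from h import *
s=read_state()
print({k:np.round(s[k],4) for k in('t','ee_pos','tcp_rot','ft_force','ft_torque')})
E
```

```text
{'t': np.float64(19.05), 'ee_pos': array([ 0.4569, -0.0129,  0.1077]), 'tcp_rot': array([-1.799962e+02, -1.029000e-01, -7.259700e+00]), 'ft_force': array([ 1.7212, -0.0476,  5.3002]), 'ft_torque': array([-0.0319, -0.1992, -0.002 ])}
```

Passed the ribs; rising the last bit until the bar takes the load.

Emit:
{"api": "carry_out", "payload": {
  "deltas": [
    [0,0,-0.0003,0],
    [0,0,-0.0006,0],
    [0,0,-0.0006,0],
    [0,0,-0.0006,0]
  ]
}}

```text
t: 19.55
ee_pos: [0.4568, -0.0129, 0.1082]
tcp_rot: [-180.0, -0.1, -7.3]
ft_force: [4.5, 0.8, 4.3]
grip_width: 0.135
grasp_force: 49.7
```

Emit:
{"api": "carry_out", "payload": {
  "deltas": [
    [0,0,-0.0003,0],
    [0,0,-0.0004,0],
    [0,0,-0.0004,0],
    [0,0,-0.0004,0]
  ]
}}

```text
t: 20.05
ee_pos: [0.4567, -0.0128, 0.1083]
tcp_rot: [-180.0, -0.1, -7.3]
ft_force: [7.9, -0.7, -1.3]
grip_width: 0.134
grasp_force: 49.0
```

Emit:
{"api": "carry_out", "payload": {
  "deltas": [
    [0.0004,0,0,0],
    [0.0008,0,0,0],
    [0.0008,0,0,0],
    [0.0008,0,0,0]
  ]
}}

```text
t: 20.55
ee_pos: [0.4569, -0.0129, 0.1083]
tcp_rot: [180.0, 0.0, -7.3]
ft_force: [2.8, 0.6, 1.3]
grip_width: 0.13
grasp_force: 49.5
```

```bash
python3 - <<'E'
from h import *
s=read_state()
print({k:np.round(s[k],4) for k in('t','ee_pos','tcp_rot','ft_force','ft_torque')})
E
```

```text
{'t': np.float64(20.55), 'ee_pos': array([ 0.4569, -0.0129,  0.1083]), 'tcp_rot': array([ 1.799977e+02,  2.000000e-02, -7.257100e+00]), 'ft_force': array([2.8466, 0.5774, 1.2741]), 'ft_torque': array([-0.0036, -0.5332,  0.044 ])}
```

Emit:
{"api": "carry_out", "payload": {
  "deltas": [
    [0,0,0,0],
    [0,0,0,0],
    [0,0,0,0],
    [0,0,0,0],
    [0,0,0,0],
    [0,0,0,0]
  ],
  "gripper": 120
}}

```text
t: 21.3
ee_pos: [0.457, -0.0129, 0.1084]
tcp_rot: [-180.0, 0.0, -7.3]
ft_force: [0.0, 0.2, -0.1]
grip_width: 0.531
grasp_force: 0.0
```

Emit:
{"api": "carry_out", "payload": {
  "deltas": [
    [0,0,-0.015,0],
    [0,0,-0.04,0],
    [0,0,-0.07,0],
    [0,0,-0.1,0],
    [-0.03,0,-0.12,0],
    [-0.07,0,-0.12,0],
    [-0.11,0,-0.12,0],
    [-0.12,0,-0.12,0],
    [-0.12,0,-0.12,0]
  ]
}}

```text
t: 22.42
ee_pos: [0.3383, 0.0023, 0.2293]
tcp_rot: [-180.0, -0.1, -7.3]
ft_force: [0.4, -0.2, 0.5]
grip_width: 0.53
grasp_force: 0.0
```

```bash
python3 - <<'E'
from h import *
T=snap('top');Sd=snap('side')
# expected: grip top at .062+.065=.127, flange top .089
print(proj(Sd,[[.4569,-.0129,.127],[.4569,-.0129,.087]]),proj(T,[[.4569,-.0129,.127]]))
a=cv2.resize(Sd['pixels'][185:280,230:320,::-1],None,fx=4.2,fy=4.2,interpolation=cv2.INTER_CUBIC)
b=cv2.resize(T['pixels'][222:317,195:290,::-1],None,fx=4.2,fy=4.2,interpolation=cv2.INTER_CUBIC)
cv2.imwrite('pics/fin.png',np.hstack([a,b]))
E
```

```text
[[273.3873395  195.98131151]
 [274.41212009 215.17813651]] [[236.41884942 262.97788768]]
```

View pics/fin.png

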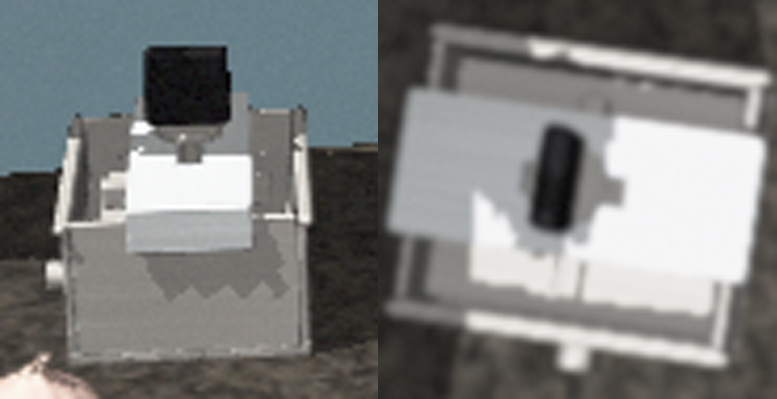

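The key stands upright with its grip across the bar. The grip top is at side row 196, as predicted for the locked height, and the jaws are clear.

```bash
python3 -c "
from bench import ticket
print(ticket.sign_off())"
```

```text
the job is handed in; nothing more can be done
None
```

The job is handed in: the key was turned a quarter turn clockwise and rose into its notch under the bar. It now appears to hold the plate down alone, and the gripper is clear of it. No verdict came back; the last pictures show the key upright at the locked height.

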